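Load the tape dispenser and lock the roll with its C-washer

TASK

Load the tape dispenser: slide the new roll of kraft tape down the leaning spindle until it lies against the black pressure plate. Then lock it with the steel C-washer: press the roll down with the washer against the plate's spring, slide the washer sideways through its gap all the way onto the thin neck below the spindle's head, and let the spring lift it so that its turned-up lips catch round the head. The head's height varies, so feel for it; leave everything else on the bench alone.

Things in the scene. Friction and masses are not known exactly. Their poses are not given: they have to be found in the camera images.
- spindle: leaning spindle of the tape dispenser, whose grey foot (150 x 110 mm) is fixed. Origin on its axis, in the top face of the raised pressure plate, 85 mm over the bench. z: up along the spindle, which leans 30 degrees (0.52 rad) from vertical, roughly to the robot's right; x: square to it, uphill, roughly to the left; y: level. Upper end: hub 23 mm across, neck 10 mm across, head
- blade (a point): middle of the steel tear-off blade on the dispenser's foot, below the side to which the spindle leans: 58 mm wide, 51 mm above the bench, 72 mm level distance from the spindle's origin
- seat (a point): fixed point on the spindle's axis at z = 28 mm, the middle of the range of the head's underside. A nut sets hub, neck and head together for other roll widths: the flat underside lies anywhere from z = 23 to 33 mm (not measured) and stays there. Head: 23 mm across, 12 mm high to its domed top (flat tip 11 mm across). Neck: 9 mm long from underside to hub
- pressure_plate (a joint): travel of the black pressure plate (58 mm across, 5 mm thick) down along the spindle, in m: 0 = up, 0.017 = fully down, hard stop. A spring pushes it up with 3 N at 0 and 7 N at full travel
- kraft_roll: roll of brown kraft-paper tape on a cardboard core, 64 mm across, 30 mm wide, bore 27 mm, about 90 g, lying flat on the bench. Origin: centre of its lower face; z along its axis. To be carried by its outer side
- clip: steel C-washer, about 65 g, flat: round plate 50 mm across, 5 mm thick, with a slot 13 mm wide from its middle out to its rim. Origin: the plate's centre, in its lower face; z up. The slot's round end (radius 6.5 mm) is centred there and its gap opens to -x; the two arms end at x = -21 mm. Locked, it lies flat under the head, centred on the spindle within 2 mm
- clip_tab (a point): middle of the washer's black upright finger tab, which stands on a flat shank on the side away from the gap: 10 mm thick along the washer's y, from x = 28.5 to 53.5 mm, top 27 mm above the washer's lower face. This point: x = 41, y = 0, z = 16 mm of the washer
- clip_lips (a point): midway between two lips turned up near the ends of the washer's arms (x = -16.5 to -12 mm of the washer), 2.5 mm higher than its plate: under the head they need 7.5 mm over the washer's lower face, so that face must come 7.5 to 9 mm below the head's underside, or else the head or the hub stops the arms. Once past the head the lips rise beside it and lock
- empty_core: empty cardboard core of the last roll, a bystander: 32 mm across, 30 mm high; origin under its centre
- tape_roll: wide roll of parcel tape, a bystander: 96 mm across, 48 mm high; origin under its centre
- tag_stack: banded stack of kraft price tags, a bystander: 36 x 48 x 12 mm; origin under its centre
- pen: ballpoint pen, a bystander: 145 mm long (along its y), 9 mm high; origin under its centre
- bear_ornament: flat wooden bear, a bystander: 58 x 58 x 6 mm; origin under its centre
- green_cup: small stoneware cup, a bystander: 40 mm across, 35 mm high; origin under its centre
- clay_cup: small clay beaker, a bystander: 45 mm across, 45 mm high; origin under its centre
Things that resemble listed ones, but are neither listed nor needed, are in the scene too. What is shaped like the kraft_roll but orange is not meant.

How it is judged:
By the outcome, as a careful person would: the job done as asked, in the order asked, and still so for the second after the job is handed in, with the robot touching nothing.
It also fails if it takes over 48 s, if anything falls off the work surface, if the arm or the gripper's body presses on something with over 40 N, if the wrist force passes 120 N, or if a joint passes its speed limit or range.

ROBOT

A 6-joint arm with a two-finger parallel gripper is mounted at the origin on a cart in front of the work surface, level with it; the furniture and walls round the work are solid. World frame = base frame: x ahead of the robot, y to its left, z up, the work surface at z = 0. Lengths are in m, angles in rad, forces in N, time in s.
With the tool pointing down it reaches from about 0.35 to 0.775 m from the base axis. Payload 5.5 kg.
Tool frame: the origin (TCP) lies between the finger pads; the fingertips stand 19 mm ahead of it and the grasp point (between the pads) is the TCP; z points along the fingers, y is the line along which they close (so a half turn about z gives the same grasp; the last joint's range is limited). The gripper opens to 85 mm and grips with 20 to 120 N. Pads are 22 mm wide; open, the fingers measure 114 mm over their backs; the gripper's body (76 mm by 85 mm) begins 54 mm behind the grasp point. The pads swing forward as they close: fully open they stand 13 mm farther back than shut.
Start: joints at [1.046, 0.313, 0.046, 1.304, 0, 1.431], TCP at [0.216, 0.533, 0.25] pointing down, gripper open.
Joint ranges: [-2.76, 2.76], [-0.86, 1.69], [-1.03, 1.26], [-2.2, 2.34], [-1.47, 1.5], [-3.14, 3.14]. Speed limits (rad/s): [2.57, 2.57, 3.14, 3.14, 3.14, 3.14].

INTERFACE

Orientations are given as a unit quaternion [w, x, y, z].
In Python, from workcell import env gives the robot as it stands.
- The arm moves only by the tool carry_out, never from a script. Its argument "increments" is a list that holds one entry, the list of rows, each a list of 6 numbers: the shift along the tool's x, y, z each as a share of 50 cm, from -1 to 1, then the turn, a rotation vector about the tool's x, y, z each as a share of 2 pi rad, from -1 to 1. In form: [[[x, y, z, ax, ay, az], ...]]. A call has 1 to 5 rows; each row is the pose to reach, as a shift and turn from the pose commanded when the call began, along the tool's axes at that moment, turning the shorter way round; what a row does not reach only later rows make up. A row lasts 1/8 s, in which the tool goes at most 62.5 mm and 10.7 degrees, less where a joint would pass 70% of its speed; a pose out of reach is approached as far as the arm can. A call with a number of a shift or a turn outside -1 to 1 is refused whole. A call with a gripper value outside its range is refused whole. "jaw" is the closure, from 0 (fully open) to 1 (shut), set as the call begins (left out, the last holds). The fingers move at their own pace and stop on an object; "squeeze" is the grip in N (left out, the last holds). Time passes only in rows, so rows that repeat a pose let the fingers close. It gives the time, the measured TCP pose, the force, the opening and the grip force at its end, in the units of the state.
- env.get_state(): the state, without advancing time (a new reading comes with each control period).
- env.read_camera(name): name is "scene" or "side" or "wrist"; returns a dict with "frame" (480x640x3 uint8, blue, green, red), "z_map" (480x640 float32, m along the optical axis (not along the pixel's ray), 0 where there is no reading), "intrinsics" (3x3 intrinsics, pixels), "R" (3x3) and "t" (3): a world point X has camera coordinates R X + t; the wrist camera has in their place "T_tool_cam" (4x4, takes a point from camera to tool coordinates, whose origin is the TCP and whose axes are the flange's). Camera axes: x right, y down, z forward; pixel columns grow to the right and rows downward; lengths in m; the calibration is good to about 2 mm. A picture is of the moment at which its call begins: read the wrist's pose just before it.
- env.hand_in(): hands the job in; it is judged then, once.
Trained networks look in the newest picture that a camera, given by its name, has taken for a name from the list of things; names that differ only in an ending like _2 or _b are one class to them, and where a whole thing is asked for, a point or a joint stands for the part that bears it (a point fixed in the world has none). Each returns a list of dicts, best first, with "score" (0 to 1); they miss things now and then, are a little off and sometimes report something else, mostly with a low value. They report only what shows in the picture. A call takes as long as a camera call. They do not tell look-alikes from the thing itself.
- env.find_in(camera, name): "position" ([x, y, z] in m, in world coordinates, good to about 4 mm: the middle of the surface that is visible of it).
The state is a dict: "clock": time; "joint_pos": joint angles; "qvel": joint speeds; "tau": joint torques, N m; "tcp_pos": TCP position; "orientation": TCP orientation; "wrist_force": force on the tool from outside, world axes, zero at the start; "ft_torque": the same for the moment, N m; "finger_gap": finger opening in m; "grip_force": force on a finger pad.
Only numpy, scipy, OpenCV 4.12 (cv2) and the standard library are available. Lean on these libraries where they do the work, as an engineer would, in place of code of your own. Each camera call takes 0.05 s, during which the arm holds its last target. There are 200 camera calls.

## Working session

There is one attempt and no reset: what is moved stays moved. The work goes in short steps, Python scripts to look and compute and a tool call to move; the robot and the scene stay as the last step left them, time stands still between calls to the robot, and variables do not carry over. Pictures are saved under pics/ and viewed, at most 10 in all, crops included, and the job is handed in when it is done.

Besides the shell and the picture viewer there is one more tool, called after "Emit:" as name(argument=value, ...) on one line, values as JSON. carry_out: Moves the arm, as the interface text tells. Its arguments: {"type":"object","properties":{"increments":{"type":"array","items":{"type":"array","items":{"type":"array","items":{"type":"number","minimum":-1,"maximum":1}}}},"jaw":{"type":"number"},"squeeze":{"type":"number"}},"required":["increments"]}

```bash
mkdir -p pics; ls; cat > h.py <<'E'
import numpy as np, cv2
from workcell import env
from scipy.spatial.transform import Rotation as Ro
def q2R(q): return Ro.from_quat([q[1],q[2],q[3],q[0]]).as_matrix()
def cloud(c,st=None):
    K=np.array(c["intrinsics"]);z=c["z_map"];v,u=np.mgrid[:480,:640]
    P=np.stack([(u-K[0,2])/K[0,0]*z,(v-K[1,2])/K[1,1]*z,z],-1)
    if "R" in c: return (P-np.array(c["t"]))@np.array(c["R"])
    T=np.array(c["T_tool_cam"]);R=q2R(st["orientation"])
    return (P@T[:3,:3].T+T[:3,3])@R.T+np.array(st["tcp_pos"])
def row(tp,tR,p0,R0):
    "row numbers for target pose tp,tR from commanded p0,R0"
    return np.r_[R0.T@(np.array(tp)-p0)/.5, Ro.from_matrix(R0.T@tR).as_rotvec()/(2*np.pi)]
E
python3 - <<'E'
from h import *
st=env.get_state();print({k:np.round(v,3) for k,v in st.items()})
for n in("scene","side"):
    c=env.read_camera(n);cv2.imwrite(f"pics/{n}.png",c["frame"]);np.savez(f"{n}.npz",P=cloud(c),f=c["frame"])
    K=np.array(c["intrinsics"])
    for o in("kraft_roll","clip","clip_tab","clip_lips","spindle","blade","pressure_plate","empty_core","tape_roll","tag_stack","pen","bear_ornament","green_cup","clay_cup"):
        try:
            for d in env.find_in(n,o)[:3]:
                X=np.array(d["position"]);p=K@(np.array(c["R"])@X+np.array(c["t"]));print(n,o,round(d["score"],2),X.round(3),(p[:2]/p[2]).round())
        except Exception as e: print(o,e)
print(env.get_state()["clock"])
E
```

```text
pics
{'clock': np.float64(0.0), 'joint_pos': array([1.046, 0.314, 0.045, 1.304, 0.   , 1.431]), 'qvel': array([ 0.001,  0.002, -0.002, -0.001,  0.002, -0.001]), 'tau': array([-2.0000e-03, -4.8063e+01,  2.9853e+01,  1.9000e-02, -0.0000e+00,
        0.0000e+00]), 'tcp_pos': array([0.216, 0.533, 0.249]), 'orientation': array([-0.   ,  0.191,  0.982, -0.001]), 'wrist_force': array([ 0.078, -0.749,  0.062]), 'ft_torque': array([ 0.003, -0.054,  0.009]), 'grip_force': np.float64(0.0), 'finger_gap': np.float64(0.086)}
scene kraft_roll 0.93 [ 0.481 -0.155  0.029] [337. 289.]
scene kraft_roll 0.83 [0.51  0.268 0.029] [210. 222.]
scene clip 0.59 [ 0.446 -0.317  0.004] [391. 333.]
scene clip_tab 0.73 [ 0.456 -0.318  0.01 ] [393. 329.]
scene clip_lips 0.81 [ 0.447 -0.32   0.008] [392. 332.]
scene spindle 0.81 [0.517 0.051 0.082] [274. 235.]
scene spindle 0.2 [ 0.622 -0.219  0.032] [384. 260.]
scene blade 0.77 [0.517 0.044 0.014] [278. 253.]
scene pressure_plate 0.63 [0.516 0.05  0.08 ] [275. 236.]
scene empty_core 0.7 [ 0.479 -0.155  0.028] [337. 289.]
scene empty_core 0.52 [ 0.662 -0.087  0.017
[... 694 characters left out ...]
19] [271. 248.]
side spindle 0.58 [0.513 0.044 0.081] [270. 229.]
side blade 0.78 [0.511 0.045 0.018] [271. 248.]
side blade 0.62 [ 0.667 -0.354  0.008] [439. 272.]
side pressure_plate 0.66 [0.513 0.043 0.082] [270. 229.]
side empty_core 0.67 [ 0.654 -0.088  0.024] [343. 234.]
side tape_roll 0.82 [ 0.621 -0.212  0.032] [379. 255.]
side tag_stack 0.47 [ 0.614 -0.438  0.009] [465. 298.]
side pen 0.71 [ 0.662 -0.357  0.009] [440. 273.]
side pen 0.5 [ 0.455 -0.314  0.004] [385. 323.]
side bear_ornament 0.74 [ 0.446 -0.434  0.007] [436. 349.]
side green_cup 0.6 [0.424 0.203 0.028] [202. 243.]
side clay_cup 0.67 [0.642 0.184 0.033] [261. 203.]
side clay_cup 0.53 [0.517 0.045 0.082] [270. 228.]
1.5
```

View scene.

```bash
python3 - <<'E'
from h import *
a=np.load("scene.npz")["f"];cv2.imwrite("pics/v1.png",cv2.resize(a[180:380,180:480],None,fx=2.66,fy=2.66,interpolation=cv2.INTER_CUBIC))
E
```

```text
(no output)
```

View pics/v1.png

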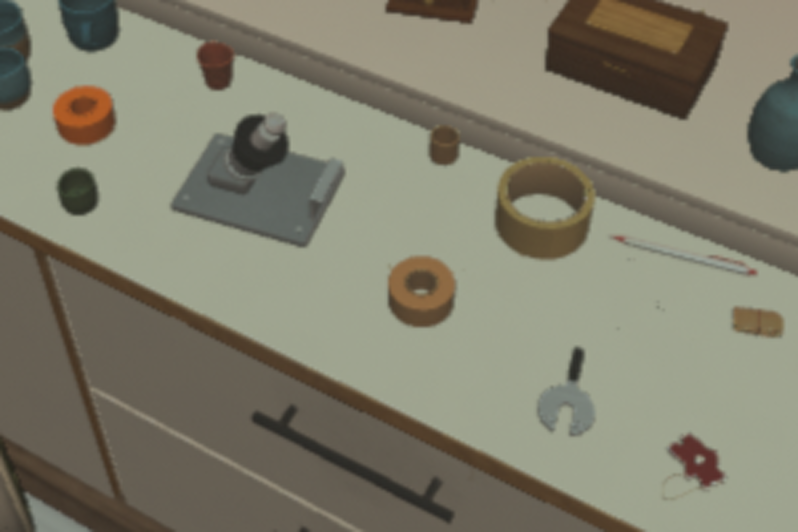

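```bash
python3 - <<'E'
from h import *
np.set_printoptions(precision=4,suppress=True)
for n in("scene","side"):
    d=np.load(n+".npz");P=d["P"];f=d["f"].astype(int)
    def sel(cx,cy,r,lo,hi):
        m=(np.hypot(P[...,0]-cx,P[...,1]-cy)<r)&(P[...,2]>lo)&(P[...,2]<hi);return P[m]
    t=sel(.48,-.155,.06,.025,.04);print(n,"bench",np.median(sel(.48,-.235,.03,-.02,.02)[:,2]),"roll",len(t),t.mean(0),cv2.minEnclosingCircle(t[:,:2].astype(np.float32)))
    t=sel(.46,-.317,.075,.003,.05);print("clip",len(t),t.min(0),t.max(0)); hi=t[t[:,2]>.018];print(hi.mean(0),len(hi))
    lo=t[t[:,2]<.012];print(lo.mean(0),lo.min(0),lo.max(0))
    t=sel(.51,.03,.12,.012,.2);
    for a,b in((.012,.03),(.03,.06),(.06,.08),(.08,.1),(.1,.115),(.115,.13)):
        s=t[(t[:,2]>a)&(t[:,2]<b)];print(a,len(s),s.mean(0) if len(s) else "",s.min(0) if len(s) else "",s.max(0) if len(s) else "")
w=env.read_camera("wrist");print(w["T_tool_cam"],w["intrinsics"])
E
```

```text
scene bench 0.0006467138705149597 roll 377 [ 0.4878 -0.1539  0.0301] ((0.48923271894454956, -0.15461397171020508), 0.03360839933156967)
clip 542 [ 0.39  -0.39   0.003] [ 0.5332 -0.2457  0.0312]
[ 0.4834 -0.3133  0.0255] 50
[ 0.4547 -0.3196  0.005 ] [ 0.39  -0.39   0.003] [ 0.5332 -0.2457  0.0104]
0.012 1181 [0.5172 0.0471 0.0158] [ 0.4628 -0.0271  0.012 ] [0.5923 0.1361 0.0295]
0.03 272 [0.5219 0.0385 0.0452] [ 0.4992 -0.0301  0.03  ] [0.5701 0.1044 0.0598]
0.06 119 [0.5228 0.04   0.0735] [0.5043 0.021  0.0603] [0.5528 0.0808 0.0798]
0.08 185 [0.5212 0.0514 0.0912] [0.5014 0.0286 0.0802] [0.5536 0.0711 0.0998]
0.1 41 [0.5261 0.033  0.1076] [0.5197 0.0212 0.1004] [0.5369 0.0482 0.115 ]
0.115 32 [0.5302 0.0298 0.1184] [0.5237 0.0207 0.1158] [0.5404 0.0398 0.1238]
side bench 0.0009760661798088578 roll 380 [ 0.484  -0.1535  0.0303] ((0.4857139587402344, -0.15191878378391266), 0.03299796208739281)
clip 547 [ 0.3866 -0.3906  0.003 ] [ 0.5333 -0.2427  0.031 ]
[ 0.4796 -0.313   0.0257] 51
[ 0.4506 -0.3188  0.0051] [ 0.3866 -0.3906  0.003 ] [ 0.5333 -0.2427  0.0118]
0.012 1175 [0.5139 0.0468 0.0164] [ 0.4591 -0.0254  0.012 ] [0.589 0.137 0.03 ]
0.03 286 [0.5175 0.0389 0.0449] [ 0.4958 -0.0283  0.03  ] [0.5665 0.1036 0.0598]
0.06 138 [0.5197 0.0411 0.0737] [0.5023 0.0218 0.0603] [0.5549 0.0802 0.0799]
0.08 182 [0.5172 0.0509 0.0913] [0.4978 0.0297 0.0802] [0.5529 0.0728 0.0997]
0.1 48 [0.5235 0.0345 0.1078] [0.516  0.0224 0.1001] [0.5355 0.0711 0.1149]
0.115 29 [0.5269 0.031  0.1186] [0.5188 0.0242 0.1151] [0.5352 0.0393 0.1227]
[[ 0.0004 -0.9476 -0.3195  0.0831]
 [ 1.      0.0002  0.0007 -0.0003]
 [-0.0006 -0.3195  0.9476 -0.1222]
 [ 0.      0.      0.      1.    ]] [[426.4367   0.     310.7519]
 [  0.     426.4367 239.8662]
 [  0.       0.       1.    ]]
```

Emit:
carry_out(increments=[[[-0.908,-0.89,-0.06,0,0,-0.061],[-0.908,-0.89,-0.06,0,0,-0.061],[-0.908,-0.89,-0.06,0,0,-0.061],[-0.908,-0.89,-0.06,0,0,-0.061],[-0.908,-0.89,-0.06,0,0,-0.061]]])

```text
clock: 2.17
tcp_pos: [0.3389, 0.2506, 0.2652]
orientation: [0.001, 0.0, 1.0, 0.0]
wrist_force: [1.0, -0.0, 0.4]
finger_gap: 0.0855
grip_force: 0.0
```

```bash
cat >> h.py <<'E'
def tgt(axis,tx):
    "R with tool z = axis, tool x near tx"
    z=np.array(axis)/np.linalg.norm(axis);x=np.array(tx,float);x-=z*(x@z);x/=np.linalg.norm(x)
    return np.stack([x,np.cross(z,x),z],1)
def show(tp,tR):
    s=env.get_state();print("t",round(float(s["clock"]),2),"tcp",np.round(s["tcp_pos"],4),"row",np.round(row(tp,tR,np.array(s["tcp_pos"]),q2R(s["orientation"])),4).tolist())
E
python3 -c "
from h import *
show([.47,-.05,.28],tgt([0,0,-1],[-1,0,0]))"
```

```text
t 2.17 tcp [0.3389 0.2506 0.2652] row [-0.2628, -0.601, -0.0296, 0.0001, 0.0002, -0.0001]
```

Emit:
carry_out(increments=[[[-0.25,-0.6,-0.03,0,0,0],[-0.25,-0.6,-0.03,0,0,0],[-0.25,-0.6,-0.03,0,0,0],[-0.25,-0.6,-0.03,0,0,0],[-0.25,-0.6,-0.03,0,0,0]]])

```text
clock: 2.8
tcp_pos: [0.4585, -0.0382, 0.2797]
orientation: [0.001, 0.001, 1.0, 0.0]
wrist_force: [1.0, 0.4, -0.5]
finger_gap: 0.0851
grip_force: 0.0
```

Emit:
carry_out(increments=[[[0,-0.04,0,0,0,0],[0,-0.04,0,0,0,0],[0,-0.04,0,0,0,0]]])

```text
clock: 3.18
tcp_pos: [0.4577, -0.0555, 0.2792]
orientation: [-0.0, 0.001, 1.0, 0.0]
wrist_force: [0.6, 0.9, 0.1]
finger_gap: 0.0857
grip_force: 0.0
```

```bash
python3 - <<'E'
from h import *
st=env.get_state();c=env.read_camera("wrist");print(st["clock"],st["tcp_pos"],st["qvel"])
P=cloud(c,st);np.savez("w1.npz",P=P,f=c["frame"],K=c["intrinsics"],T=c["T_tool_cam"],p=st["tcp_pos"],R=q2R(st["orientation"]));cv2.imwrite("pics/w1.png",c["frame"])
E
```

```text
3.175 [ 0.45767575 -0.05553641  0.27923261] [ 0.0169757  -0.00564929 -0.00452629 -0.0014319  -0.00237968 -0.00242238]
```

View pics/w1.png

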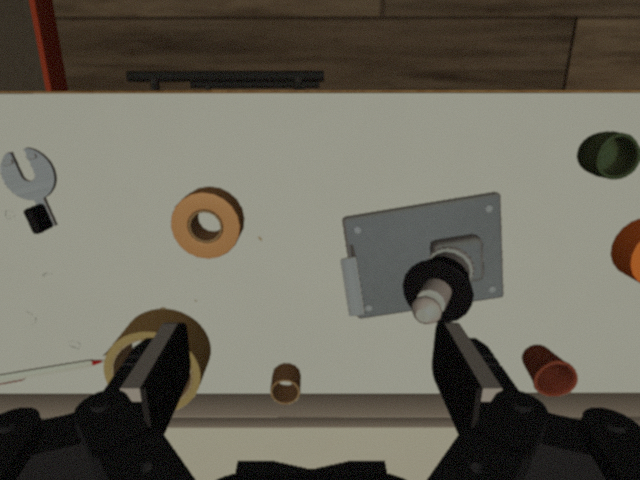

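```bash
cat > m.py <<'E'
from h import *
np.set_printoptions(precision=4,suppress=True)
d=np.load("w1.npz");P=d["P"];f=d["f"]
def msk(u0,u1,v0,v1): m=np.zeros(P.shape[:2],bool);m[v0:v1,u0:u1]=1;return m
z=P[...,2]
b=P[msk(250,330,100,180)];print("bench",np.median(b[:,2]))
m=msk(160,260,170,280)&(z>.026)&(z<.034);r=P[m];print("roll",r.mean(0),cv2.minEnclosingCircle(r[:,:2].astype(np.float32)),cv2.fitEllipse(r[cv2.convexHull(r[:,:2].astype(np.float32),returnPoints=False)[:,0],:2].astype(np.float32)))
m=msk(330,520,180,340)&(z>.006)&(z<.022);r=P[m];h=np.median(r[:,2]);r=r[abs(r[:,2]-h)<.004]
(c,wh,a)=cv2.minAreaRect(r[:,:2].astype(np.float32));print("foot",h,c,wh,a)
g=f.max(-1).astype(int)
m=msk(395,480,245,330)&(z>.055)&(z<.12);Q=P[m];col=g[m];k=Q[col<45];print("plate pts",len(k),k.min(0),k.max(0))
# ransac plane
rng=np.random.default_rng(0);best=0
for i in range(2000):
    t=k[rng.choice(len(k),3,False)];n=np.cross(t[1]-t[0],t[2]-t[0]);L=np.linalg.norm(n)
    if L<1e-9: continue
    n/=L;n*=np.sign(n[2]);s=(abs((k-t[0])@n)<.0015).sum()
    if s>best and n[2]>.7: best=s;B=(t[0],n)
i=k[abs((k-B[0])@B[1])<.002];o=i.mean(0);n=np.linalg.svd(i-o)[2][2];n*=np.sign(n[2]);print("plane",best,o,n,"tilt",np.degrees(np.arccos(n[2])),"az",np.degrees(np.arctan2(n[1],n[0])))
k2=P[msk(395,480,245,330)&(z>.088)];k2=k2[(k2-o)@n>.006];print("spindle pts",len(k2),k2.min(0),k2.max(0))
np.savez("sp.npz",k2=k2,o=o,n=n,i=i)
bl=P[msk(338,366,250,320)&(z>.035)];print("blade",bl.mean(0),bl.min(0),bl.max(0))
E
python3 m.py
```

```text
bench -0.0015939897673021286
roll [ 0.4857 -0.1517  0.0282] ((0.48660731315612793, -0.1520897001028061), 0.031987570226192474) ((0.4865994453430176, -0.15182870626449585), (0.06273867189884186, 0.06335694342851639), 75.23323822021484)
foot 0.013381176015620333 (0.5251752734184265, 0.05684295669198036) (0.10986467450857162, 0.15007242560386658) 9.588521957397461
plate pts 2360 [0.4982 0.0229 0.0574] [0.554  0.0754 0.1051]
plane 2049 [0.5206 0.0497 0.0855] [ 0.0799 -0.4888  0.8687] tilt 29.6917107563622 az -80.71916181009935
spindle pts 1317 [ 0.3746 -0.0555  0.088 ] [0.5392 0.0537 0.4014]
blade [ 0.536  -0.0181  0.051 ] [ 0.3746 -0.0555  0.0364] [ 0.5674 -0.0067  0.4014]
```

```bash
cat > m2.py <<'E'
from h import *
from scipy.optimize import least_squares
np.set_printoptions(precision=4,suppress=True)
d=np.load("sp.npz");az=np.radians(-80.5);a=np.array([.5*np.cos(az),.5*np.sin(az),np.cos(np.pi/6)])
X=np.array([-np.cos(az)*a[2],-np.sin(az)*a[2],.5]);Y=np.cross(a,X)
B=np.stack([X,Y,a],1)
o=d["o"]
i=(d["i"]-o)@B; (c,r)=cv2.minEnclosingCircle(i[:,:2].astype(np.float32));print("plate circ",c,r,"z",i[:,2].mean(),i[:,2].std())
k=d["k2"];k=k[np.linalg.norm(k-o,axis=1)<.07];k=(k-o)@B
print(len(k),k.min(0),k.max(0))
for lo in np.arange(.006,.05,.003):
    s=k[(k[:,2]>=lo)&(k[:,2]<lo+.003)]
    if len(s)<15: continue
    q=least_squares(lambda p:np.hypot(s[:,0]-p[0],s[:,1]-p[1])-.0115,[0,0],loss="soft_l1",f_scale=.001);print(round(lo,3),len(s),q.x,q.cost/len(s)*1e6, "ymax",np.percentile(s[:,1],[2,98]),"x",np.percentile(s[:,0],[2,98]))
print("O0",o,"X",X,"Y",Y,"a",a)
E
python3 m2.py
```

```text
plate circ (-0.0040372745133936405, -0.005262468475848436) 0.028558794409036636 z 3.08219977449357e-17 0.0007041442034110448
1080 [-0.0148 -0.0151  0.006 ] [0.0075 0.0056 0.0396]
0.006 50 [-0.0045 -0.0064] 0.044961662988066954 ymax [-0.0106  0.0053] x [-0.007   0.0072]
0.009 64 [-0.0044 -0.0066] 0.05125554106427667 ymax [-0.0079  0.0051] x [-0.0128  0.0071]
0.012 55 [-0.0044 -0.0066] 0.08632720268939754 ymax [-0.0094  0.005 ] x [-0.0111  0.0067]
0.015 211 [-0.0053 -0.0083] 0.73843363665217 ymax [-0.0109  0.0048] x [-0.0128  0.0068]
0.018 18 [-0.0049 -0.0097] 0.46914900031270756 ymax [-0.003   0.0045] x [-0.0092  0.0046]
0.027 69 [-0.0043 -0.0067] 0.05622712590621924 ymax [-0.0109  0.0052] x [-0.0124  0.0072]
0.03 146 [-0.0047 -0.0074] 0.2939389349858753 ymax [-0.013   0.0047] x [-0.0146  0.0071]
0.033 181 [-0.0058 -0.0091] 1.085292804022778 ymax [-0.0143  0.0035] x [-0.013   0.0051]
0.036 254 [ 0.0059 -0.0099] 2.3826577300703553 ymax [-0.0124  0.0015] x [-0.0107  0.003 ]
0.039 21 [0.0057 0.0037] 1.319982312958583 ymax [-0.0096 -0.0003] x [-0.0081  0.0006]
O0 [0.5206 0.0497 0.0855] X [-0.1429  0.8541  0.5   ] Y [-0.9863 -0.165   0.    ] a [ 0.0825 -0.4931  0.866 ]
```

Emit:
carry_out(increments=[[[-0.058,-0.193,0.05,0,0,-0.0264],[-0.058,-0.193,0.1,0,0,-0.0264],[-0.058,-0.193,0.22,0,0,-0.0264],[-0.058,-0.193,0.34,0,0,-0.0264],[-0.058,-0.193,0.44,0,0,-0.0264]]])

```text
clock: 3.85
tcp_pos: [0.4864, -0.151, 0.0574]
orientation: [-0.0, -0.083, 0.997, 0.0]
wrist_force: [1.3, 0.2, -0.2]
finger_gap: 0.0857
grip_force: 0.0
```

```bash
python3 -c "
from h import *
az=np.radians(189.5)
show([.4866,-.152,.0215],tgt([0,0,-1],[np.cos(az),np.sin(az),0]))"
```

```text
t 3.85 tcp [ 0.4864 -0.151   0.0574] row [-0.0002, -0.0022, 0.0717, 0.0001, -0.0001, 0.0001]
```

Emit:
carry_out(increments=[[[0,-0.002,0.05,0,0,0],[0,-0.002,0.07,0,0,0],[0,-0.002,0.07,0,0,0]]])

```text
clock: 4.22
tcp_pos: [0.4872, -0.1528, 0.0244]
orientation: [-0.0, -0.083, 0.997, 0.0]
wrist_force: [0.7, 0.0, 1.1]
finger_gap: 0.0854
grip_force: 0.0
```

Emit:
carry_out(increments=[[[0,0,0,0,0,0],[0,0,0,0,0,0],[0,0,0,0,0,0],[0,0,0,0,0,0]]], jaw=1, squeeze=40)

```text
clock: 4.72
tcp_pos: [0.4883, -0.1539, 0.0262]
orientation: [0.002, -0.082, 0.997, -0.0]
wrist_force: [-0.0, 1.7, 5.9]
finger_gap: 0.0629
grip_force: 42.9
```

```bash
cat >> h.py <<'E'
az=np.radians(-80.5);A=np.array([.5*np.cos(az),.5*np.sin(az),np.cos(np.pi/6)])
X=np.array([-np.cos(az)*A[2],-np.sin(az)*A[2],.5]);Y=np.cross(A,X);O=np.array([.5274,.0469,.085])
E
python3 -c "
from h import *
show(O+A*.11,tgt(-A,Y))"
```

```text
t 4.72 tcp [ 0.4883 -0.1539  0.0262] row [-0.144, 0.2729, -0.3079, -0.0835, 0.0005, -0.0001]
```

Emit:
carry_out(increments=[[[0,0,-0.12,0,0,0],[0,0,-0.24,0,0,0],[-0.04,0.05,-0.34,-0.03,0,0],[-0.144,0.15,-0.34,-0.06,0,0],[-0.144,0.27,-0.34,-0.0833,0,0]]])

```text
clock: 5.35
tcp_pos: [0.5399, -0.014, 0.1955]
orientation: [-0.019, -0.079, 0.963, 0.259]
wrist_force: [-0.7, 0.7, -2.7]
finger_gap: 0.0625
grip_force: 44.8
```

Emit:
carry_out(increments=[[[0,0,0,0,0,0],[0,0,0,0,0,0]]])

```text
clock: 5.6
tcp_pos: [0.5365, -0.0135, 0.1947]
orientation: [-0.021, -0.08, 0.963, 0.257]
wrist_force: [0.1, -0.2, -0.4]
finger_gap: 0.0627
grip_force: 44.8
```

```bash
python3 - <<'E'
from h import *
st=env.get_state();c=env.read_camera("wrist");print({k:np.round(st[k],4) for k in("clock","tcp_pos","wrist_force","finger_gap","joint_pos")})
P=cloud(c,st);np.savez("w2.npz",P=P,f=c["frame"],p=st["tcp_pos"],R=q2R(st["orientation"]));cv2.imwrite("pics/w2.png",c["frame"])
show(O+A*.11,tgt(-A,Y))
E
```

```text
{'clock': np.float64(5.6), 'tcp_pos': array([ 0.5365, -0.0135,  0.1947]), 'wrist_force': array([ 0.1313, -0.1562, -0.4313]), 'finger_gap': np.float64(0.0627), 'joint_pos': array([-0.4035,  0.4437, -0.008 ,  1.4182,  0.434 , -0.6351])}
t 5.65 tcp [ 0.5366 -0.0138  0.195 ] row [-0.0019, -0.0037, 0.0318, -0.0003, 0.0004, -0.0001]
```

View pics/w2.png

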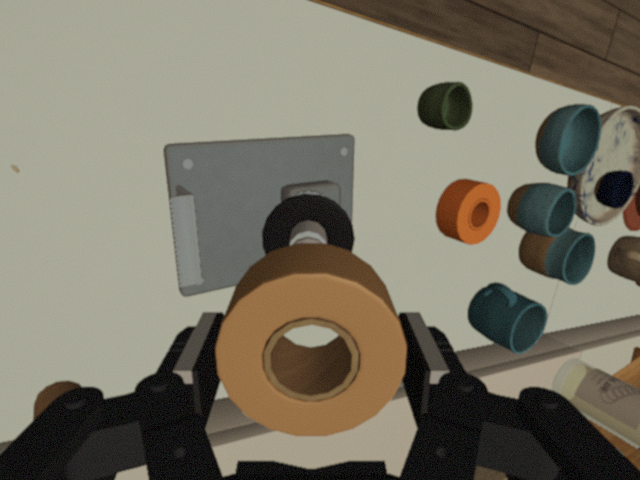

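```bash
cat > m3.py <<'E'
from h import *
np.set_printoptions(precision=4,suppress=True)
d=np.load("w2.npz");Q=(d["P"]-d["p"])@d["R"]  # tool frame
f=d["f"].astype(int)
m=np.zeros(Q.shape[:2],bool);m[262:435,210:412]=1
q=Q[m];c=f[m];k=(c[:,2]>100)&(c[:,2]-c[:,0]>40)&(q[:,2]>-.06)&(q[:,2]<.05);q=q[k]
h=np.histogram(q[:,2],np.arange(-.04,.04,.003));print(h[0],h[1])
zt=h[1][h[0].argmax()]+.0015
t=q[abs(q[:,2]-zt)<.004]
for _ in range(3):
    o=t.mean(0);n=np.linalg.svd(t-o,full_matrices=False)[2][2];n*=-np.sign(n[2]);t=q[abs((q-o)@n)<.0015]
print("top z",o,"normal",n,len(t),cv2.minEnclosingCircle(t[:,:2].astype(np.float32)))
hl=t[cv2.convexHull(t[:,:2].astype(np.float32),returnPoints=False)[:,0],:2];print(cv2.fitEllipse(hl.astype(np.float32)))
# spindle seen: plate plane and hub in tool frame; axis prediction
Os=(O-d["p"])@d["R"];print("O in tool",Os,"A in tool",A@d["R"])
m=np.zeros(Q.shape[:2],bool);m[190:262,255:360]=1
p=Q[m];g=f[m].max(-1);s=p[(g>70)&(abs(p[:,0]-Os[0])<.03)&(abs(p[:,1]-Os[1])<.02)&(p[:,2]<Os[2]-.006)&(p[:,2]>.03)];print(len(s))
for lo in np.arange(-.045,-.005,.004):
    w=s[(s[:,2]-Os[2]>=lo)&(s[:,2]-Os[2]<lo+.004)]
    if len(w)>8:
        cen=None
        from scipy.optimize import least_squares
        r=least_squares(lambda x:np.hypot(w[:,0]-x[0],w[:,1]-x[1])-.0115,Os[:2]);print(round(lo,3),len(w),r.x,np.sqrt(2*r.cost/len(w)),np.percentile(w[:,1],[2,98]))
b=p[(g<45)&(abs(p[:,2]-Os[2])<.004)];
if len(b)>20: print("plate",len(b),b.min(0),b.max(0),b.mean(0))
E
python3 m3.py
```

```text
[    0     0     0     0     0     0     0     0     0     0     0    18
 19366   437     8     7     2     4     3     4    11     5     1     0
     0     0] [-0.04  -0.037 -0.034 -0.031 -0.028 -0.025 -0.022 -0.019 -0.016 -0.013
 -0.01  -0.007 -0.004 -0.001  0.002  0.005  0.008  0.011  0.014  0.017
  0.02   0.023  0.026  0.029  0.032  0.035  0.038]
top z [ 0.0031 -0.0005 -0.0022] normal [-0.0027 -0.0008 -1.    ] 19535 ((0.0006651270086877048, -0.0006169254193082452), 0.032073669135570526)
((0.0006282872636802495, -0.0004824470088351518), (0.06288096308708191, 0.06366969645023346), 111.6039047241211)
O in tool [-0.0008 -0.0017  0.1256] A in tool [-0.0015 -0.002  -1.    ]
479
-0.033 65 [-0.0019 -0.0024] 0.0004734576384954187 [-0.0086  0.0034]
-0.029 70 [-0.0014 -0.0022] 0.00029791881430374736 [-0.0105  0.0045]
-0.017 232 [-0.0024 -0.0023] 0.0008998644921023579 [-0.0123  0.0072]
-0.013 56 [-0.0012 -0.0023] 0.00018612193883649252 [-0.0128  0.0079]
-0.009 51 [-0.0011 -0.0024] 0.00022676930869958633 [-0.0102  0.0081]
plate 2990 [-0.0102 -0.0301  0.1245] [0.0273 0.0252 0.1294] [ 0.011  -0.0028  0.1269]
```

Emit:
carry_out(increments=[[[-0.0036,-0.0036,0.05,-0.0003,0.0003,0],[-0.0036,-0.0036,0.09,-0.0003,0.0003,0],[-0.0036,-0.0036,0.11,-0.0003,0.0003,0],[-0.0036,-0.0036,0.125,-0.0003,0.0003,0],[-0.0036,-0.0036,0.14,-0.0003,0.0003,0]]])

```text
clock: 6.28
tcp_pos: [0.533, 0.0198, 0.133]
orientation: [-0.021, -0.079, 0.963, 0.258]
wrist_force: [0.1, -0.2, -1.0]
finger_gap: 0.0625
grip_force: 44.8
```

```bash
python3 - <<'E'
from h import *
st=env.get_state();print(np.round(st["wrist_force"],2),(q2R(st["orientation"]).T@(O-np.array(st["tcp_pos"]))).round(4))
show(O+A*.0262,tgt(-A,Y))
E
```

```text
[ 0.08 -0.21 -1.  ] [ 0.001  -0.0001  0.0554]
t 6.28 tcp [0.533  0.0198 0.133 ] row [0.002, -0.0002, 0.0584, 0.0001, 0.0, -0.0002]
```

Emit:
carry_out(increments=[[[0,0,0.015,0,0,0],[0,0,0.03,0,0,0],[0,0,0.045,0,0,0],[0,0,0.053,0,0,0],[0,0,0.053,0,0,0]]])

```text
clock: 6.9
tcp_pos: [0.5301, 0.0335, 0.1095]
orientation: [-0.022, -0.08, 0.962, 0.259]
wrist_force: [0.7, 0.3, -0.6]
finger_gap: 0.0631
grip_force: 44.8
```

Emit:
carry_out(increments=[[[0,0,0.004,0,0,0],[0,0,0.006,0,0,0],[0,0,0.006,0,0,0]]])

```text
clock: 7.28
tcp_pos: [0.5303, 0.0345, 0.1075]
orientation: [-0.022, -0.08, 0.962, 0.259]
wrist_force: [-0.6, -1.3, 1.5]
finger_gap: 0.0624
grip_force: 45.1
```

Emit:
carry_out(increments=[[[0,0,0,0,0,0],[0,0,0,0,0,0],[0,0,0,0,0,0],[0,0,-0.01,0,0,0]]], jaw=0)

```text
clock: 7.78
tcp_pos: [0.5301, 0.0324, 0.1114]
orientation: [-0.023, -0.08, 0.962, 0.259]
wrist_force: [1.4, 0.2, 0.3]
finger_gap: 0.0854
grip_force: 0.0
```

Emit:
carry_out(increments=[[[0,0,-0.06,0,0,0],[0,0,-0.14,0,0,0],[0,0,-0.22,0,0,0],[0,0,-0.28,0,0,0],[0,0,-0.28,0,0,0]]])

```text
clock: 8.4
tcp_pos: [0.5435, -0.0385, 0.2345]
orientation: [-0.02, -0.079, 0.963, 0.258]
wrist_force: [-0.1, -0.3, -0.7]
finger_gap: 0.0853
grip_force: 0.0
```

```bash
python3 - <<'E'
from h import *
st=env.get_state();c=env.read_camera("wrist");print({k:np.round(st[k],4) for k in("clock","tcp_pos","wrist_force","finger_gap","joint_pos")})
P=cloud(c,st);np.savez("w3.npz",P=P,f=c["frame"],p=st["tcp_pos"],R=q2R(st["orientation"]));cv2.imwrite("pics/w3.png",c["frame"])
# above the clip
a2=np.radians(188);show([.43,-.315,.2],tgt([0,0,-1],[np.cos(a2),np.sin(a2),0]))
E
```

```text
{'clock': np.float64(8.4), 'tcp_pos': array([ 0.5435, -0.0385,  0.2345]), 'wrist_force': array([-0.0756, -0.3377, -0.6617]), 'finger_gap': np.float64(0.0853), 'joint_pos': array([-0.4387,  0.4532,  0.1046,  1.5363,  0.4252, -0.6712])}
t 8.45 tcp [ 0.5427 -0.0376  0.2331] row [0.3131, -0.4749, -0.1983, 0.0834, -0.001, 0.0038]
```

View pics/w3.png

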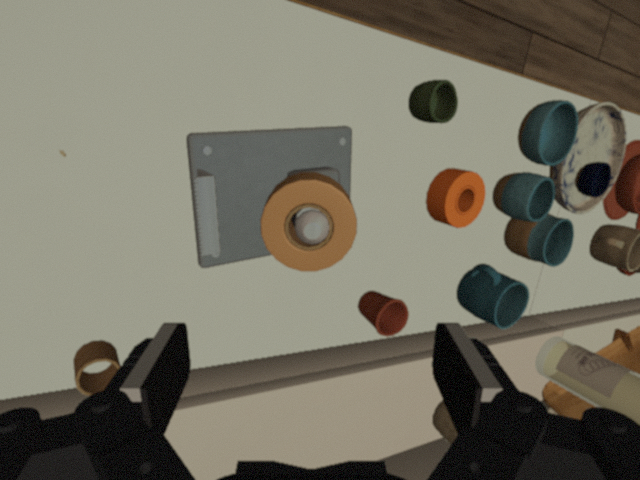

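Emit:
carry_out(increments=[[[0.31,-0.475,-0.2,0.083,0,0.004],[0.31,-0.475,-0.2,0.083,0,0.004],[0.31,-0.475,-0.2,0.083,0,0.004],[0.31,-0.475,-0.2,0.083,0,0.004],[0.31,-0.475,-0.2,0.083,0,0.004]]])

```text
clock: 9.07
tcp_pos: [0.43, -0.3146, 0.199]
orientation: [-0.005, -0.071, 0.997, 0.002]
wrist_force: [-0.1, -0.9, 0.0]
finger_gap: 0.0854
grip_force: 0.0
```

Emit:
carry_out(increments=[[[0,0,0,0,0,0],[0,0,0,0,0,0]]])

```text
clock: 9.32
tcp_pos: [0.4308, -0.3136, 0.1991]
orientation: [-0.005, -0.071, 0.997, 0.003]
wrist_force: [-0.1, -0.4, -0.3]
finger_gap: 0.0854
grip_force: 0.0
```

```bash
cat > m4.py <<'E'
from h import *
np.set_printoptions(precision=4,suppress=True)
d=np.load("w3.npz");O3=O
Q=(d["P"]-O)@np.stack([X,Y,A],1)
m=np.hypot(Q[...,0],Q[...,1])<.034
q=Q[m];hh=np.histogram(q[:,2],np.arange(.02,.05,.002));print(hh[0])
t=q[(abs(q[:,2]-.03)<.004)];print("roll top",np.median(t[:,2]),cv2.minEnclosingCircle(t[:,:2].astype(np.float32)))
p=q[(q[:,2]>.035)];print("head top",len(p),np.percentile(p[:,2],[50,90,98]),p[:,:2].mean(0))
st=env.get_state();c=env.read_camera("wrist");print({k:np.round(st[k],4) for k in("clock","tcp_pos","wrist_force","finger_gap","joint_pos")})
P=cloud(c,st);np.savez("w4.npz",P=P,f=c["frame"],p=st["tcp_pos"],R=q2R(st["orientation"]));cv2.imwrite("pics/w4.png",c["frame"])
E
python3 m4.py
```

```text
[  58   71   94 1241 4540  242  184  220  258    5    0    0    0    0]
roll top 0.02861911793794597 ((-0.0027913295198231936, 0.00013291089271660894), 0.0320500023663044)
head top 5582 [0.2295 0.235  0.2361] [0.0017 0.0117]
{'clock': np.float64(9.325), 'tcp_pos': array([ 0.4308, -0.3136,  0.1991]), 'wrist_force': array([-0.1251, -0.3648, -0.2859]), 'finger_gap': np.float64(0.0854), 'joint_pos': array([-0.7779,  0.2612, -0.1515,  1.1684, -0.0036, -0.9191])}
```

View pics/w4.png

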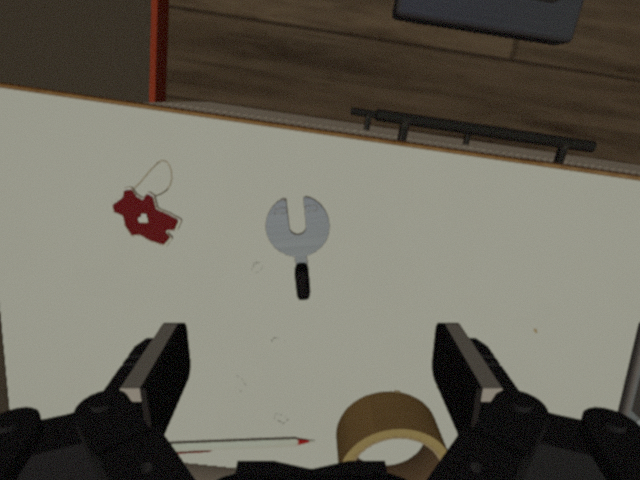

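```bash
python3 - <<'E'
from h import *
np.set_printoptions(precision=4,suppress=True)
d=np.load("w4.npz");P=d["P"];f=d["f"].astype(int);R=d["R"];print(np.degrees(np.arctan2(R[1,0],R[0,0])))
m=np.zeros(P.shape[:2],bool);m[185:310,255:340]=1
b=np.median(P[320:350,250:350,2]);print("bench",b)
p=P[m];g=f[m].max(-1);z=p[:,2]-b
pl=p[(z>.0025)&(z<.0095)];print("plate z",np.median(pl[:,2])-b)
tb=p[(z>.018)];print("tab",len(tb),tb.mean(0),np.percentile(tb[:,2],90)-b)
r=cv2.minAreaRect(tb[:,:2].astype(np.float32));print("tab rect",r)
disc=pl[np.linalg.norm(pl[:,:2]-tb.mean(0)[:2],axis=1)>.018]
hl=disc[cv2.convexHull(disc[:,:2].astype(np.float32),returnPoints=False)[:,0],:2].astype(np.float32)
e=cv2.fitEllipse(hl);mc=cv2.minEnclosingCircle(hl);print(e,mc)
for c in(e[0],mc[0]):
    v=np.array(r[0])-c;print("az",np.degrees(np.arctan2(v[1],v[0])),np.linalg.norm(v))
u=np.linalg.svd(tb[:,:2]-tb[:,:2].mean(0),full_matrices=False)[2][0];print("tab az",np.degrees(np.arctan2(u[1],u[0])))
E
```

```text
-171.90830207021614
bench -0.0015941826801125492
plate z 0.005068303777760144
tab 486 [ 0.4673 -0.3133  0.0552] 0.32366214018192596
tab rect ((0.4225558042526245, -0.3208020031452179), (0.1454956829547882, 0.01157277449965477), 8.42446231842041)
((0.45535948872566223, -0.3222183585166931), (0.05250857397913933, 0.08549398183822632), 89.1291732788086) ((0.4522942304611206, -0.32640621066093445), 0.03875778615474701)
az 177.52769194729328 0.032834247022657956
az 169.3277693537756 0.030261875937181774
tab az 6.195729038023039
```

```bash
python3 - <<'E'
from h import *
from scipy.optimize import least_squares
np.set_printoptions(precision=4,suppress=True)
d=np.load("w4.npz");P=d["P"];f=d["f"].astype(int);b=-.0016
m=np.zeros(P.shape[:2],bool);m[185:310,255:340]=1
p=P[m];g=f[m].max(-1);z=p[:,2]-b
tb=p[(z>.022)&(z<.04)];r=cv2.minAreaRect(tb[:,:2].astype(np.float32));print("tab",len(tb),tb.mean(0),r)
u=np.linalg.svd(tb[:,:2]-tb[:,:2].mean(0),full_matrices=False)[2][0];print("tab az",np.degrees(np.arctan2(u[1],u[0])))
pl=p[(z>.003)&(z<.0095)&(g>90)];pl=pl[np.linalg.norm(pl[:,:2]-[.446,-.318],axis=1)<.04];print(len(pl),pl.min(0),pl.max(0))
# template fit: circle of 25mm
best=None
hl=pl[cv2.convexHull(pl[:,:2].astype(np.float32),returnPoints=False)[:,0],:2]
hl=hl[np.linalg.norm(hl-tb[:,:2].mean(0),axis=1)>.022]
q=least_squares(lambda x:np.hypot(hl[:,0]-x[0],hl[:,1]-x[1])-.0248,[.446,-.318],loss="soft_l1",f_scale=.0007);c=q.x;print("centre",c,np.sqrt(np.mean(q.fun**2)))
for t in(np.array(r[0]),tb[:,:2].mean(0)):
    v=t-c;print("az",np.degrees(np.arctan2(v[1],v[0])),np.linalg.norm(v))
show([*(c+.041*np.array([np.cos(np.radians(8)),np.sin(np.radians(8))])),.023],tgt([0,0,-1],[np.cos(np.radians(188)),np.sin(np.radians(188)),0]))
E
```

```text
tab 386 [ 0.4816 -0.312   0.0247] ((0.4824616312980652, -0.3118705153465271), (0.024574274197220802, 0.009993226267397404), 13.218791961669922)
tab az 13.686285129257898
2554 [ 0.416  -0.346   0.0014] [ 0.4751 -0.2963  0.0075]
centre [ 0.4429 -0.3212] 0.00041837402233534706
az 13.264566916129702 0.040624859084120876
az 13.420270513540606 0.03981482550992554
t 9.38 tcp [ 0.4312 -0.3132  0.1995] row [-0.1061, -0.0212, 0.3519, 0.0009, -0.0014, 0.0004]
```

Emit:
carry_out(increments=[[[-0.102,-0.012,0.08,0.0009,-0.0014,-0.0144],[-0.102,-0.012,0.2,0.0009,-0.0014,-0.0144],[-0.102,-0.012,0.31,0.0009,-0.0014,-0.0144],[-0.102,-0.012,0.345,0.0009,-0.0014,-0.0144],[-0.102,-0.012,0.345,0.0009,-0.0014,-0.0144]]])

```text
clock: 10.0
tcp_pos: [0.4805, -0.3102, 0.0255]
orientation: [-0.001, -0.117, 0.993, 0.001]
wrist_force: [0.0, 0.1, 0.4]
finger_gap: 0.0853
grip_force: 0.0
```

```bash
python3 - <<'E'
from h import *
t=np.radians(193.3);show([.4825,-.3119,.0235],tgt([0,0,-1],[np.cos(t),np.sin(t),0]))
E
```

```text
t 10.0 tcp [ 0.4805 -0.3102  0.0255] row [-0.003, -0.0042, 0.0039, 0.0003, -0.0003, 0.0003]
```

Emit:
carry_out(increments=[[[-0.003,-0.004,0.003,0.0003,-0.0003,0],[-0.003,-0.004,0.003,0.0003,-0.0003,0]]])

```text
clock: 10.25
tcp_pos: [0.4844, -0.3152, 0.0274]
orientation: [0.003, -0.116, 0.993, -0.003]
wrist_force: [-0.7, -0.3, 1.1]
finger_gap: 0.0856
grip_force: 0.0
```

Emit:
carry_out(increments=[[[0,0,0,0,0,0],[0,0,0,0,0,0],[0,0,0,0,0,0],[0,0,0,0,0,0],[0,0,0,0,0,0]]], jaw=1, squeeze=110)

```text
clock: 10.88
tcp_pos: [0.4831, -0.3147, 0.0262]
orientation: [0.002, -0.116, 0.993, -0.002]
wrist_force: [-0.1, 0.9, 3.4]
finger_gap: 0.0072
grip_force: 107.9
```

Emit:
carry_out(increments=[[[0,0,-0.08,0,0,0],[0,0,-0.2,0,0,0],[0,0,-0.32,0,0,0],[0,0,-0.4,0,0,0]]])

```text
clock: 11.38
tcp_pos: [0.4829, -0.3144, 0.2289]
orientation: [0.003, -0.116, 0.993, -0.003]
wrist_force: [-0.3, -0.2, -0.9]
finger_gap: 0.0076
grip_force: 107.8
```

```bash
python3 - <<'E'
from h import *
st=env.get_state();c=env.read_camera("wrist");print({k:np.round(st[k],4) for k in("clock","tcp_pos","wrist_force","finger_gap","joint_pos")})
P=cloud(c,st);np.savez("w5.npz",P=P,f=c["frame"],p=st["tcp_pos"],R=q2R(st["orientation"]));cv2.imwrite("pics/w5.png",c["frame"])
show(O+.026*X+.111*A,tgt(-A,-X))
E
```

```text
{'clock': np.float64(11.375), 'tcp_pos': array([ 0.4829, -0.3144,  0.2289]), 'wrist_force': array([-0.2695, -0.1607, -0.9013]), 'finger_gap': np.float64(0.0076), 'joint_pos': array([-7.1660e-01,  3.1610e-01, -2.5000e-03,  1.2447e+00,  2.0000e-04,
       -9.4830e-01])}
t 11.43 tcp [ 0.4844 -0.3157  0.2339] row [-0.2454, 0.6211, 0.0745, -0.065, -0.0672, -0.2329]
```

View pics/w5.png

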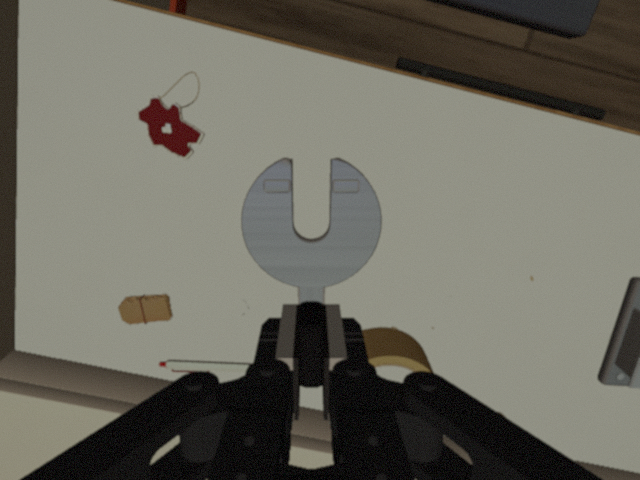

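Emit:
carry_out(increments=[[[-0.245,0.62,0.03,-0.065,-0.067,-0.233],[-0.245,0.62,0.03,-0.065,-0.067,-0.233],[-0.245,0.62,0.03,-0.065,-0.067,-0.233],[-0.245,0.62,0.03,-0.065,-0.067,-0.233],[-0.245,0.62,0.03,-0.065,-0.067,-0.233]]])

```text
clock: 12.05
tcp_pos: [0.5272, -0.0033, 0.2108]
orientation: [0.108, -0.522, 0.836, 0.129]
wrist_force: [0.8, -0.3, -0.6]
finger_gap: 0.0073
grip_force: 107.8
```

```bash
python3 - <<'E'
from h import *
np.set_printoptions(precision=4,suppress=True)
from scipy.optimize import least_squares
show(O+.026*X+.111*A,tgt(-A,-X))
d=np.load("w5.npz");Q=(d["P"]-d["p"])@d["R"];f=d["f"]
m=np.zeros(Q.shape[:2],bool);m[150:292,235:390]=1;q=Q[m];q=q[(q[:,2]>0)&(q[:,2]<.04)]
t=q[abs(q[:,2]-np.median(q[:,2]))<.004]
for _ in range(3):
    o=t.mean(0);n=np.linalg.svd(t-o,full_matrices=False)[2][2];n*=-np.sign(n[2]);t=q[abs((q-o)@n)<.001]
print("top plane at",o,n,"z at x=41",o[2]-(n[0]*(.041-o[0])+n[1]*(-o[1]))/n[2],len(t))
hl=t[cv2.convexHull(t[:,:2].astype(np.float32),returnPoints=False)[:,0],:2];hl=hl[hl[:,0]>.02]
r=least_squares(lambda x:np.hypot(hl[:,0]-x[0],hl[:,1]-x[1])-.025,[.041,0],loss="soft_l1",f_scale=.0005);print("centre",r.x)
l=q[(q[:,2]<np.interp(0,[0],[o[2]])-.0015)&(q[:,2]>o[2]-.004)];print("lips",len(l),l.mean(0))
E
```

```text
t 12.05 tcp [ 0.5272 -0.0033  0.2108] row [-0.0242, 0.0014, 0.0435, -0.0249, -0.0262, -0.0941]
top plane at [0.0374 0.0002 0.0226] [-0.0037 -0.0022 -1.    ] z at x=41 0.022612575699208725 10072
centre [0.0401 0.0003]
lips 676 [0.0534 0.0009 0.0202]
```

Emit:
carry_out(increments=[[[-0.024,0.001,0.02,-0.0249,-0.0262,-0.0941],[-0.024,0.001,0.02,-0.0249,-0.0262,-0.0941],[-0.024,0.001,0.02,-0.0249,-0.0262,-0.0941],[-0.024,0.001,0.02,-0.0249,-0.0262,-0.0941],[-0.024,0.001,0.02,-0.0249,-0.0262,-0.0941]]])

```text
clock: 12.68
tcp_pos: [0.5327, 0.0082, 0.2044]
orientation: [-0.166, 0.735, -0.627, -0.198]
wrist_force: [-0.1, -1.0, -0.8]
finger_gap: 0.0075
grip_force: 107.9
```

```bash
cat >> h.py <<'E'
def loc():
    s=env.get_state();B=np.stack([X,Y,A],1);R=q2R(s["orientation"])
    Rt=tgt(-A,-X);print("t",round(float(s["clock"]),2),"tcp in spindle mm",(1e3*(np.array(s["tcp_pos"])-O)@B).round(2),"force in spindle",(np.array(s["wrist_force"])@B).round(2),"err rot(tool) share",(Ro.from_matrix(R.T@Rt).as_rotvec()/2/np.pi).round(5))
    return s
E
cat > m6.py <<'E'
from h import *
import sys
for i in range(3): env.read_camera("side");loc()
s=env.get_state();c=env.read_camera("wrist");P=cloud(c,s)
np.savez("w6.npz",P=P,f=c["frame"],p=s["tcp_pos"],R=q2R(s["orientation"]));cv2.imwrite("pics/w6.png",c["frame"])
E
python3 m6.py
```

```text
t 12.72 tcp in spindle mm [ 26.17   1.2  123.14] force in spindle [-0.12 -0.24 -1.18] err rot(tool) share [-9.00e-05 -2.10e-04 -1.16e-03]
t 12.78 tcp in spindle mm [ 26.47   1.27 123.36] force in spindle [-0.02  0.18 -0.9 ] err rot(tool) share [-0.00015 -0.00024 -0.00109]
t 12.82 tcp in spindle mm [ 26.66   1.27 123.54] force in spindle [ 0.2   0.4  -0.14] err rot(tool) share [-0.00019 -0.00027 -0.00101]
```

View pics/w6.png

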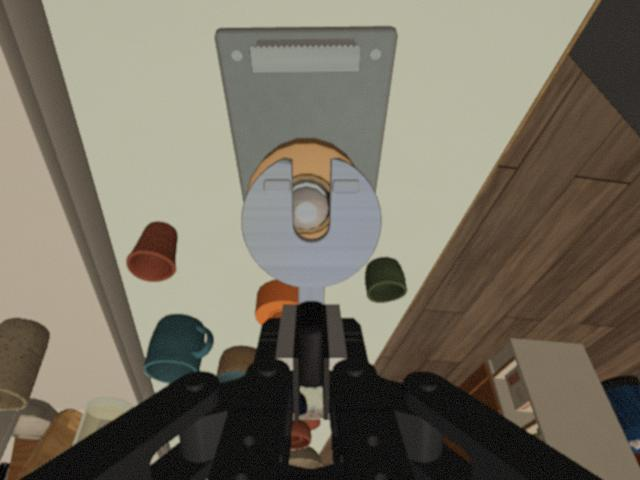

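```bash
cat > m7.py <<'E'
from h import *
from scipy.optimize import least_squares
np.set_printoptions(precision=2,suppress=True)
d=np.load("w6.npz");B=np.stack([X,Y,A],1);S=(d["P"]-O)@B*1e3;f=d["f"].astype(int)
def s(u0,u1,v0,v1): return S[v0:v1,u0:u1].reshape(-1,3),f[v0:v1,u0:u1].reshape(-1,3)
q,c=s(285,340,175,245);h=q[(q[:,2]>32)&(q[:,2]<46)];print("head",len(h),np.percentile(h,[2,50,98],axis=0))
r=least_squares(lambda x:np.hypot(h[:,0]-x[0],h[:,1]-x[1]),[0,0]);top=h[h[:,2]>np.percentile(h[:,2],60)];print("top mean",top.mean(0))
q,c=s(245,365,40,75);b=q[(c.max(1)>150)&((q[:,2]>-75)&(q[:,2]<0))];print("blade",np.percentile(b,[2,50,98],axis=0))
q,c=s(240,385,135,200);k=(c[:,2]-c[:,0]>50)&(abs(q[:,2]-29)<3);t=q[k];print("roll top",len(t),np.percentile(t,[1,50,99],axis=0))
hl=t[cv2.convexHull(t[:,:2].astype(np.float32),returnPoints=False)[:,0]];hl=hl[np.hypot(hl[:,0],hl[:,1])>29];r=least_squares(lambda x:np.hypot(hl[:,0]-x[0],hl[:,1]-x[1])-32,[0,0]);print("roll c",r.x)
q,c=s(235,390,150,292);w=q[(q[:,2]>85)&(q[:,2]<110)];z=np.median(w[:,2]);w=w[abs(w[:,2]-z)<1.2];hl=w[cv2.convexHull(w[:,:2].astype(np.float32),returnPoints=False)[:,0]];hl=hl[hl[:,0]<5]
r=least_squares(lambda x:np.hypot(hl[:,0]-x[0],hl[:,1]-x[1])-25,[-15,0]);print("washer c",r.x,"top z",z)
loc()
E
python3 m7.py
```

```text
head 960 [[-9.66 -6.86 32.25]
 [-1.89  0.24 35.83]
 [ 7.63  7.94 37.96]]
top mean [-0.9  -0.42 36.98]
blade [[-73.5  -26.29  -0.32]
 [-72.85 -13.85  -0.17]
 [-71.71  16.17  -0.11]]
roll top 1959 [[-33.89 -28.03  26.8 ]
 [-25.87   0.44  28.7 ]
 [-12.84  19.17  30.38]]
roll c [-2.3  0. ]
washer c [-13.21   2.27] top z 101.17119043948402
t 12.88 tcp in spindle mm [ 26.82   1.29 123.69] force in spindle [-0.43 -0.82 -0.34] err rot(tool) share [-0. -0. -0.]
```

Emit:
carry_out(increments=[[[0.006,-0.004,0.05,0,0,0],[0.006,-0.004,0.08,0,0,0],[0.006,-0.004,0.1,0,0,0],[0.006,-0.004,0.106,0,0,0],[0.006,-0.004,0.106,0,0,0]]])

```text
clock: 13.5
tcp_pos: [0.5308, 0.0323, 0.1582]
orientation: [-0.167, 0.736, -0.626, -0.197]
wrist_force: [-0.2, 0.2, -0.6]
finger_gap: 0.0074
grip_force: 107.9
```

```bash
python3 -c "
from h import *
for i in range(3): env.read_camera('side');loc()"
```

```text
t 13.55 tcp in spindle mm [23.6  -1.15 71.15] force in spindle [ 0.2  -0.23  0.83] err rot(tool) share [-0.00027 -0.00028 -0.00081]
t 13.6 tcp in spindle mm [23.52 -1.21 71.27] force in spindle [-0.54 -0.04 -0.43] err rot(tool) share [-0.0003  -0.00029 -0.00082]
t 13.65 tcp in spindle mm [23.49 -1.23 71.29] force in spindle [ 0.13 -0.18 -0.13] err rot(tool) share [-0.00031 -0.00029 -0.00082]
```

Emit:
carry_out(increments=[[[0,0,0.002,0,0,0],[0,0,0.004,0,0,0],[0,0,0.006,0,0,0],[0,0,0.006,0,0,0]]])

```text
clock: 14.15
tcp_pos: [0.5304, 0.0338, 0.1553]
orientation: [-0.167, 0.736, -0.626, -0.197]
wrist_force: [-0.5, -0.3, -0.4]
finger_gap: 0.0075
grip_force: 107.9
```

Emit:
carry_out(increments=[[[0,0,0.001,0,0,0],[0,0,0.002,0,0,0]]])

```text
clock: 14.4
tcp_pos: [0.5304, 0.0343, 0.1545]
orientation: [-0.167, 0.736, -0.626, -0.197]
wrist_force: [-0.3, 0.2, -1.0]
finger_gap: 0.0072
grip_force: 107.9
```

Emit:
carry_out(increments=[[[0,0,0.001,0,0,0],[0,0,0.002,0,0,0]]])

```text
clock: 14.65
tcp_pos: [0.5303, 0.0348, 0.1536]
orientation: [-0.167, 0.736, -0.626, -0.197]
wrist_force: [0.3, -0.1, -0.4]
finger_gap: 0.0075
grip_force: 107.9
```

```bash
python3 -c "
from h import *
for i in range(3): env.read_camera('side');loc()"
```

```text
t 14.7 tcp in spindle mm [23.58 -0.87 65.6 ] force in spindle [-0.73  0.44 -0.86] err rot(tool) share [-0.00016 -0.0002  -0.00085]
t 14.75 tcp in spindle mm [23.57 -0.87 65.66] force in spindle [-2.01 -0.43 -1.2 ] err rot(tool) share [-0.00016 -0.00021 -0.00086]
t 14.8 tcp in spindle mm [23.58 -0.87 65.66] force in spindle [-0.42  0.34 -0.32] err rot(tool) share [-0.00016 -0.00021 -0.00084]
```

Emit:
carry_out(increments=[[[0,0,0.001,0,0,0],[0,0,0.002,0,0,0]]])

```text
clock: 15.05
tcp_pos: [0.5303, 0.0353, 0.1528]
orientation: [-0.167, 0.736, -0.626, -0.197]
wrist_force: [0.5, -0.1, -0.1]
finger_gap: 0.0076
grip_force: 107.9
```

Emit:
carry_out(increments=[[[0,0,0.001,0,0,0],[0,0,0.002,0,0,0]]])

```text
clock: 15.3
tcp_pos: [0.5303, 0.0356, 0.1524]
orientation: [-0.167, 0.736, -0.626, -0.197]
wrist_force: [-1.1, -2.5, 5.8]
finger_gap: 0.0073
grip_force: 108.7
```

Emit:
carry_out(increments=[[[0,0,0.001,0,0,0],[0,0,0.002,0,0,0]]])

```text
clock: 15.55
tcp_pos: [0.5303, 0.0357, 0.1523]
orientation: [-0.167, 0.736, -0.627, -0.196]
wrist_force: [-2.8, -4.4, 10.4]
finger_gap: 0.0071
grip_force: 109.6
```

```bash
python3 -c "
from h import *
for i in range(3): env.read_camera('side');loc()"
```

```text
t 15.6 tcp in spindle mm [23.65 -1.03 64.07] force in spindle [0.96 4.01 9.24] err rot(tool) share [-0.00035 -0.0004  -0.00088]
t 15.65 tcp in spindle mm [23.61 -1.02 64.09] force in spindle [2.27 3.12 9.47] err rot(tool) share [-0.00035 -0.0004  -0.00088]
t 15.7 tcp in spindle mm [23.64 -1.04 64.1 ] force in spindle [1.33 2.49 8.94] err rot(tool) share [-0.00035 -0.0004  -0.00087]
```

Emit:
carry_out(increments=[[[0,0,-0.014,0,0,0],[-0.05,0,-0.014,0,0,0],[-0.106,0,-0.014,0,0,0],[-0.106,0,-0.014,0,0,0]]])

```text
clock: 16.2
tcp_pos: [0.5234, 0.0792, 0.1846]
orientation: [-0.167, 0.736, -0.625, -0.197]
wrist_force: [1.2, -0.6, -0.2]
finger_gap: 0.0072
grip_force: 108.1
```

```bash
python3 m6.py
```

```text
t 16.25 tcp in spindle mm [76.97 -1.3  69.73] force in spindle [-0.41  0.17 -0.37] err rot(tool) share [-0.00019 -0.00032 -0.00057]
t 16.3 tcp in spindle mm [76.35 -1.22 69.54] force in spindle [ 0.06  0.35 -0.76] err rot(tool) share [-0.00015 -0.0003  -0.00074]
t 16.35 tcp in spindle mm [76.01 -1.14 69.43] force in spindle [-0.2  -0.1   0.47] err rot(tool) share [-0.00012 -0.00025 -0.00088]
```

View pics/w6.png

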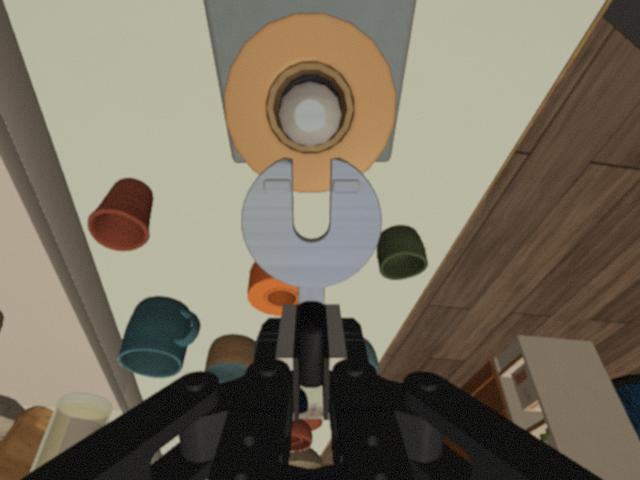

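Emit:
carry_out(increments=[[[0,-0.0005,0.01,0,0,0],[0,-0.0005,0.02,0,0,0],[0,-0.0005,0.03,0,0,0],[0,-0.0005,0.04,0,0,0],[0,-0.0005,0.04,0,0,0]]])

```text
clock: 17.02
tcp_pos: [0.5219, 0.0879, 0.166]
orientation: [-0.166, 0.736, -0.626, -0.197]
wrist_force: [-0.2, -2.3, 1.9]
finger_gap: 0.0077
grip_force: 108.5
```

```bash
python3 -c "
from h import *
for i in range(3): env.read_camera('side');loc()"
```

```text
t 17.07 tcp in spindle mm [76.4  -1.39 49.75] force in spindle [-1.37  0.55  3.02] err rot(tool) share [-0.00015 -0.00032 -0.00085]
t 17.12 tcp in spindle mm [76.41 -1.42 49.87] force in spindle [-1.42  1.27  2.32] err rot(tool) share [-0.00018 -0.00032 -0.00086]
t 17.18 tcp in spindle mm [76.42 -1.4  49.89] force in spindle [-0.84  1.44  3.29] err rot(tool) share [-0.00017 -0.00031 -0.00087]
```

Emit:
carry_out(increments=[[[0,0,0.006,0,0,0],[0,0,0.0122,0,0,0],[0,0,0.0122,0,0,0]]])

```text
clock: 17.55
tcp_pos: [0.5216, 0.091, 0.1609]
orientation: [-0.167, 0.736, -0.626, -0.197]
wrist_force: [0.3, -4.5, 3.0]
finger_gap: 0.0074
grip_force: 108.7
```

```bash
python3 -c "
from h import *
for i in range(3): env.read_camera('side');loc()"
```

```text
t 17.6 tcp in spindle mm [76.49 -1.55 43.57] force in spindle [-1.    1.94  5.02] err rot(tool) share [-0.0002  -0.00025 -0.00082]
t 17.65 tcp in spindle mm [76.5  -1.56 43.66] force in spindle [-0.25  0.73  4.24] err rot(tool) share [-0.00021 -0.00025 -0.00083]
t 17.7 tcp in spindle mm [76.48 -1.56 43.67] force in spindle [-0.88  2.12  4.86] err rot(tool) share [-0.0002  -0.00025 -0.00084]
```

Emit:
carry_out(increments=[[[0,0.0008,-0.0008,0,0,0],[0.008,0.0008,-0.0008,0,0,0],[0.016,0.0008,-0.0008,0,0,0],[0.024,0.0008,-0.0008,0,0,0],[0.024,0.0008,-0.0008,0,0,0]]])

```text
clock: 18.32
tcp_pos: [0.523, 0.0802, 0.1551]
orientation: [-0.167, 0.735, -0.626, -0.197]
wrist_force: [0.4, -1.4, 2.7]
finger_gap: 0.0075
grip_force: 108.7
```

```bash
python3 -c "
from h import *
for i in range(2): env.read_camera('side');loc()"
```

```text
t 18.38 tcp in spindle mm [64.17 -1.1  43.95] force in spindle [0.45 0.34 4.36] err rot(tool) share [-0.0002  -0.00025 -0.00089]
t 18.43 tcp in spindle mm [64.19 -1.09 43.96] force in spindle [ 0.42 -0.58  4.51] err rot(tool) share [-0.00019 -0.00028 -0.00087]
```

Emit:
carry_out(increments=[[[0.006,0,0,0,0,0],[0.012,0,0,0,0,0],[0.018,0,0,0,0,0],[0.024,0,0,0,0,0],[0.024,0,0,0,0,0]]])

```text
clock: 19.05
tcp_pos: [0.5244, 0.0702, 0.1493]
orientation: [-0.167, 0.736, -0.626, -0.197]
wrist_force: [0.1, -0.9, 4.2]
finger_gap: 0.0078
grip_force: 108.7
```

```bash
python3 -c "
from h import *
for i in range(2): env.read_camera('side');loc()"
```

```text
t 19.1 tcp in spindle mm [52.54 -0.88 43.92] force in spindle [ 0.5  -0.35  3.91] err rot(tool) share [-0.00016 -0.00019 -0.00087]
t 19.15 tcp in spindle mm [52.55 -0.87 43.92] force in spindle [ 1.06 -0.42  3.74] err rot(tool) share [-0.00015 -0.00021 -0.00086]
```

Emit:
carry_out(increments=[[[0.008,0,0,0,0,0],[0.016,0,0,0,0,0],[0.022,0,0,0,0,0],[0.022,0,0,0,0,0]]])

```text
clock: 19.65
tcp_pos: [0.526, 0.0606, 0.1437]
orientation: [-0.167, 0.736, -0.626, -0.197]
wrist_force: [0.4, -0.9, 4.2]
finger_gap: 0.007
grip_force: 108.8
```

Emit:
carry_out(increments=[[[0.002,0,0,0,0,0],[0.003,0,0,0,0,0]]])

```text
clock: 19.9
tcp_pos: [0.5261, 0.0597, 0.1432]
orientation: [-0.167, 0.736, -0.626, -0.197]
wrist_force: [-0.5, -0.4, 5.6]
finger_gap: 0.0071
grip_force: 108.8
```

```bash
python3 -c "
from h import *
for i in range(2): env.read_camera('side');loc()"
```

```text
t 19.95 tcp in spindle mm [40.13 -0.84 43.98] force in spindle [1.09 0.04 3.88] err rot(tool) share [-0.00018 -0.00015 -0.00084]
t 20.0 tcp in spindle mm [40.14 -0.83 43.97] force in spindle [ 1.93 -0.62  4.  ] err rot(tool) share [-0.00016 -0.00017 -0.00084]
```

Continue to neck contact in small steps.

Emit:
carry_out(increments=[[[0.001,0,0,0,0,0],[0.002,0,0,0,0,0]]])

```text
clock: 20.25
tcp_pos: [0.5262, 0.0589, 0.1427]
orientation: [-0.167, 0.736, -0.626, -0.197]
wrist_force: [0.2, -1.0, 4.7]
finger_gap: 0.0077
grip_force: 108.8
```

Emit:
carry_out(increments=[[[0.001,0,0,0,0,0],[0.002,0,0,0,0,0]]])

```text
clock: 20.5
tcp_pos: [0.5264, 0.058, 0.1422]
orientation: [-0.167, 0.736, -0.626, -0.197]
wrist_force: [-0.4, -0.2, 5.5]
finger_gap: 0.0074
grip_force: 108.8
```

```bash
python3 -c "
from h import *
for i in range(2): env.read_camera('side');loc()"
```

```text
t 20.55 tcp in spindle mm [38.17 -0.82 43.99] force in spindle [2.55 0.83 4.09] err rot(tool) share [-0.00017 -0.00015 -0.00084]
t 20.6 tcp in spindle mm [38.18 -0.81 43.99] force in spindle [1.71 0.13 4.39] err rot(tool) share [-0.00017 -0.00016 -0.00084]
```

Emit:
carry_out(increments=[[[0.001,0,0,0,0,0],[0.002,0,0,0,0,0]]])

```text
clock: 20.85
tcp_pos: [0.5264, 0.0575, 0.1419]
orientation: [-0.167, 0.736, -0.626, -0.198]
wrist_force: [-0.5, 2.9, 7.8]
finger_gap: 0.0076
grip_force: 108.8
```

```bash
python3 -c "
from h import *
for i in range(2): env.read_camera('side');loc()"
```

```text
t 20.9 tcp in spindle mm [37.59 -0.81 44.01] force in spindle [3.71 0.08 5.26] err rot(tool) share [-2.0e-04 -1.0e-05 -8.3e-04]
t 20.95 tcp in spindle mm [37.6  -0.81 43.98] force in spindle [3.83 0.21 6.09] err rot(tool) share [-1.9e-04 -3.0e-05 -8.2e-04]
```

Emit:
carry_out(increments=[[[-0.0033,0,0,0,0,0],[-0.0033,0,-0.003,0,0,0],[-0.0033,0,-0.006,0,0,0],[-0.0033,0,-0.006,0,0,0]]])

```text
clock: 21.45
tcp_pos: [0.5266, 0.0566, 0.1449]
orientation: [-0.167, 0.736, -0.626, -0.197]
wrist_force: [-0.0, -3.1, 1.1]
finger_gap: 0.0073
grip_force: 108.4
```

```bash
python3 m6.py; python3 -c "
from h import *
f=cv2.imread('pics/w6.png');cv2.imwrite('pics/w6c.png',cv2.resize(f[100:330,200:430],None,fx=2.5,fy=2.5))"
```

```text
t 21.5 tcp in spindle mm [38.44 -0.86 47.01] force in spindle [-1.93  0.08  3.89] err rot(tool) share [-0.00017 -0.00026 -0.00088]
t 21.55 tcp in spindle mm [38.5  -0.86 47.01] force in spindle [-2.52  0.25  3.67] err rot(tool) share [-0.00018 -0.00024 -0.00088]
t 21.6 tcp in spindle mm [38.54 -0.85 46.98] force in spindle [-2.01 -0.01  2.96] err rot(tool) share [-0.00017 -0.00023 -0.00087]
```

View pics/w6c.png

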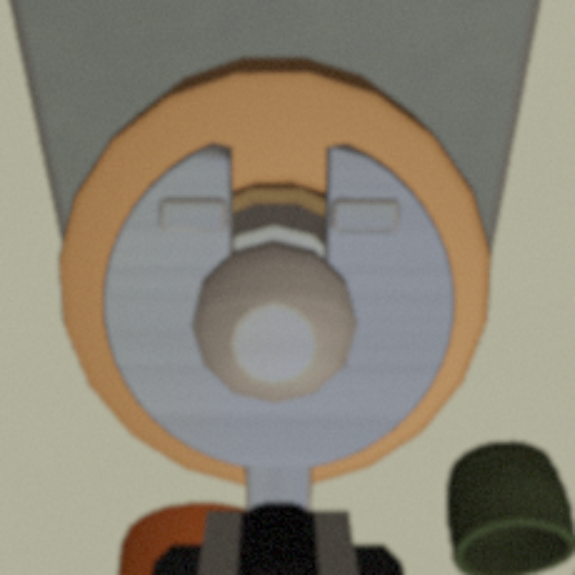

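Emit:
carry_out(increments=[[[0,0,-0.0006,0,0,0],[0,0,-0.0006,0,0,0],[0,0,-0.0006,0,0,0],[0,0,-0.0006,0,0,0]]], jaw=0, squeeze=20)

```text
clock: 22.15
tcp_pos: [0.5264, 0.057, 0.1452]
orientation: [-0.167, 0.736, -0.626, -0.197]
wrist_force: [-0.5, -0.3, -0.1]
finger_gap: 0.0786
grip_force: 0.0
```

Emit:
carry_out(increments=[[[0,0,-0.03,0,0,0],[0,0,-0.09,0,0,0],[0,0,-0.15,0,0,0],[0,0,-0.18,0,0,0],[0,0,-0.18,0,0,0]]])

```text
clock: 22.78
tcp_pos: [0.5347, 0.0116, 0.2242]
orientation: [-0.167, 0.736, -0.627, -0.196]
wrist_force: [0.4, -0.2, -1.0]
finger_gap: 0.0855
grip_force: 0.0
```

```bash
python3 m6.py; python3 - <<'E'
from h import *
from scipy.optimize import least_squares
np.set_printoptions(precision=2,suppress=True)
d=np.load("w6.npz");B=np.stack([X,Y,A],1);S=((d["P"]-O)@B*1e3).reshape(-1,3);f=d["f"].reshape(-1,3).astype(int)
r=np.hypot(S[:,0],S[:,1]);g=(f.max(1)-f.min(1)<45)&(S[:,2]>10)&(S[:,2]<29)&(r<32)&(r>14)
w=S[g];print("washer top z (expect underside)",len(w),np.percentile(w[:,2],[10,50,90]))
o=w.mean(0);n=np.linalg.svd(w-o,full_matrices=False)[2][2];print("normal",n*np.sign(n[2]))
hl=w[cv2.convexHull(w[:,:2].astype(np.float32),returnPoints=False)[:,0]];hl=hl[hl[:,0]>-18];hl=hl[hl[:,0]<18]
q=least_squares(lambda x:np.hypot(hl[:,0]-x[0],hl[:,1]-x[1])-25,[0,0],loss="soft_l1",f_scale=.5);print("washer c",q.x)
h=S[(S[:,2]>29)&(S[:,2]<42)&(r<15)];print("head",np.percentile(h,[1,50,99],axis=0),cv2.minEnclosingCircle(h[:,:2].astype(np.float32)))
im=d["f"];cv2.imwrite("pics/fin.png",cv2.resize(im[0:300,170:470],None,fx=2,fy=2))
E
```

```text
t 22.82 tcp in spindle mm [ 38.56  -0.85 137.4 ] force in spindle [-0.79  0.42  0.02] err rot(tool) share [-0.00027 -0.00025 -0.00089]
t 22.88 tcp in spindle mm [ 38.7   -0.52 136.72] force in spindle [-0.29  0.17 -0.06] err rot(tool) share [-9.0e-05 -1.5e-04 -9.1e-04]
t 22.93 tcp in spindle mm [ 38.82  -0.31 136.33] force in spindle [-0.33 -0.73  0.45] err rot(tool) share [ 3.0e-05 -9.0e-05 -9.2e-04]
washer top z (expect underside) 3979 [23.97 24.9  26.08]
normal [ 0.02 -0.    1.  ]
washer c [-0.11  0.41]
head [[-11.2  -10.6   29.21]
 [ -1.97  -0.65  34.51]
 [  9.17   9.62  38.1 ]] ((-0.6854355931282043, -0.6265231966972351), 11.26248550415039)
```

View pics/fin.png

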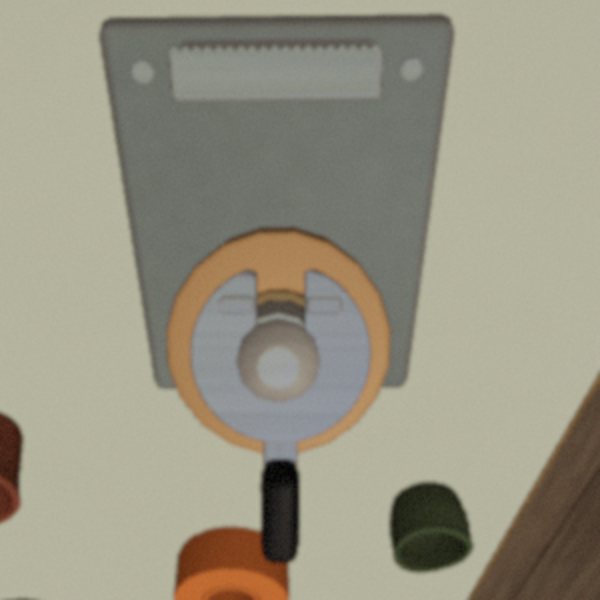

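```bash
python3 -c "
from workcell import env
print(env.hand_in())"
```

```text
the job is handed in; nothing more can be done
None
```

The job is handed in at about 23 s of the 48 s: the kraft roll is on the spindle against the plate, the C-washer lies flat under the head and centred to about 1 mm with its lips past the head's edge, and nothing else on the bench was touched. Handing in returned no verdict, so this rests on my last camera measurement.

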